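# Pin the hold-down bar of a vial shaker

## Task

Get the shaker ready to run: swing its hold-down bar shut over the vials, then take the quick-release pin from the grey block and push it down through the fork and the bar's end until its collar sits flat on the fork. Find the hole by feel, never lean hard on the shaker with the pin, and do not knock over the brown bottle.

Things in the scene. Friction and masses are not known exactly. Their poses are not given: they have to be found in the camera images.
- shaker: White bench shaker, fixed to the worktop: housing 170 (x) x 250 (y) x 57 mm; its control panel faces -x. Origin: centre of its underside, z up. On it a metal deck carries a rack of four vials, the hold-down bar (pivot at the -y end) and the fork (+y end). 'Shaker x, y, z' below means this frame.
- deck_nominal (a point): Point fixed to the housing at shaker z = 72 mm: middle of the deck's top (deck 160 x 224 mm) if it stands in mid-stroke. The deck runs on rails along shaker y: with all it carries it was stopped anywhere up to 12 mm either way (not measured; limit 13 mm) and stays there unless pushed along y with more than about 15 N. Places given for parts on the deck are for mid-stroke.
- hole_nominal (a point): Fixed to the housing (shaker 0, +85, 148 mm), axes as the shaker's: top of the fork's hole if the deck stands in mid-stroke; the real hole is up to 13 mm away along y, same x and z. Steel fork, open to -x and -y: two lugs 40 (x) x 52 (y) x 10 mm, tops at z = 148 and 126 mm, with upright 11.5 mm holes; web at x = +20 to +28 mm.
- pivot_nominal (a point): Fixed to the housing (shaker 0, -85, 136 mm): the bar's upright pivot axis, at the height of the bar's top, for a deck in mid-stroke. Flat bar 24 mm wide, z = 128 to 136 mm. Its 11.5 mm end hole stands 168 mm from the pivot, 2 mm short of the fork's: a spring along the bar (6.5 N, 6.5 N/mm more) draws it back; the pin's taper must pull it into line.
- clamp_bar (a joint): Swing of the bar, rad: 0 = shut on its stop (bar along shaker +y, end in the fork), growing to 1.2 as it swings open towards -x. Stiff pivot: about 1 N moves it, it stays where left. Its grip: an upright black fin on the bar, 60 mm along it, 10 mm thick, z = 136 to 176 mm, mid 95 mm from the pivot: at shaker x = -95 sin(q), y = -85 + 95 cos(q) mm.
- pin: Steel quick-release pin, about 50 g, upright in the larger hole of the block. Origin: on its axis, underside of its collar; z up along the axis. Shank 10 mm diameter, tip 46 mm below the origin; the last 12 mm taper to a flat tip of 6 mm. Collar 22 mm diameter, 4 mm high; above it a round grip, 18 mm diameter, up to 39 mm over the origin.
- block: Grey block with a black foot, fixed, 56 (x) x 90 (y) x 52 mm, origin at the centre of its underside. Its 14 mm hole at x = 0, y = -22 mm, right through, holds the pin, whose collar rests on the block's top; its other hole (10 mm, y = +24 mm) is empty.
- amber_bottle: Brown reagent bottle with a dark cap, 47 mm diameter, 98 mm high, loose, standing behind the shaker. Origin: centre of its underside. To be left standing.

How it is judged:
On the way:
1. the bar is shut (value of joint clamp_bar below 0.03 rad), for 0.2 s.
At the end, for the whole second after the job is handed in: The bar is shut (joint below 0.03 rad) and the pin stands upright (within 0.1 rad) in the fork's hole, through the bar's end, its collar no more than 2 mm above the fork's upper lug, at rest and let go; the brown bottle still stands (value of joint clamp_bar below 0.03 rad and z of pin in the frame of hole_nominal below 0.002 m and x of pin in the frame of hole_nominal between -0.005 and 0.005 m and horizontal distance between pin and hole_nominal below 0.016 m and angle between pin's own z axis and vertical below 0.1 rad and linear speed of pin below 0.01 m/s); the robot touches nothing.
It fails at once if the pin is pressed on the shaker with more than 55 N (contact force between pin and shaker above 55 N).
It fails at once if the brown bottle is knocked over (angle between amber_bottle's own z axis and vertical above 0.5 rad).
It also fails if it takes over 64 s, if anything falls off the work surface, if the arm or the gripper's body presses on something with over 40 N, if the wrist force passes 120 N, or if a joint passes its speed limit or range.

## Robot

A 6-joint arm with a two-finger parallel gripper is mounted at the origin on a cart in front of the work surface, level with it; the furniture and walls round the work are solid. World frame = base frame: x ahead of the robot, y to its left, z up, the work surface at z = 0. Lengths are in m, angles in rad, forces in N, time in s.
With the tool pointing down it reaches from about 0.35 to 0.775 m from the base axis. Payload 5.5 kg.
Tool frame: the origin (TCP) lies at the very end of the fingers, on their centre line; the grasp point (between the pads) lies env.hold_point_z behind it (env.hold_point_z is the distance from the TCP to the grasp point, in m); z points along the fingers, y is the line along which they close (so a half turn about z gives the same grasp; the last joint's range is limited). The gripper opens to 85 mm and grips with 20 to 120 N. Pads are 22 mm wide; open, the fingers measure 114 mm over their backs; the gripper's body (76 mm by 85 mm) begins 54 mm behind the grasp point. The pads swing forward as they close: fully open they stand 13 mm farther back than shut.
Start: joints at [0.97, 0.313, 0.046, 1.304, 0, 1.431], TCP at [0.256, 0.515, 0.231] pointing down, gripper open.
Joint ranges: [-2.76, 2.76], [-0.86, 1.69], [-1.03, 1.26], [-2.2, 2.34], [-1.47, 1.5], [-3.14, 3.14]. Speed limits (rad/s): [2.57, 2.57, 3.14, 3.14, 3.14, 3.14].

## Interface

Orientations are given as a unit quaternion [w, x, y, z].
In Python, from workcell import env gives the robot as it stands.
- The arm moves only by the tool carry_out, never from a script. Its argument "steps" is a list of rows, each a list of 3 entries, a list of its own where there are three numbers: the turn, a rotation vector about the tool's x, y, z in degrees, then the shift along the tool's x, y, z in cm, then the closure in counts, from 0 (fully open) to 255 (shut). A call has exactly 8 rows; each row is the pose to reach, as a shift and turn from the pose commanded when the call began, along the tool's axes at that moment; what a row does not reach only later rows make up. A row lasts 1/8 s, in which the tool goes at most 62.5 mm and 10.7 degrees, less where a joint would pass 70% of its speed; a pose out of reach is approached as far as the arm can. A call with a gripper value outside its range is refused whole. The fingers move at their own pace and stop on an object; "force" is the grip in N (left out, the last holds). Time passes only in rows, so rows that repeat a pose let the fingers close, or fill a call up. It gives the time, the measured TCP pose, the force, the opening and the grip force at its end, in the units of the state.
- env.get_state(): the state, without advancing time (a new reading comes with each control period).
- env.read_camera(name): name is "scene" or "top" or "wrist"; returns (picture, depth): 400x640x3 uint8, red, green, blue; 400x640 float32, m along the optical axis (not along the pixel's ray), 0 where there is no reading.
- env.get_calibration(name): a dict with "fx", "fy", "cx", "cy" (pixels), "origin" and "orientation" of the camera in the world. Camera axes: x right, y up, looking along -z (the intrinsics and any distortion apply to the point x, -y, -z); pixel columns grow to the right and rows downward; lengths in m; the calibration is good to about 2 mm. A picture is of the moment at which its call begins: read the wrist's pose just before it. get_calibration takes no time and is no camera call; for the wrist camera it gives the pose at the moment of the call.
- env.hand_in(): hands the job in; it is judged then, once.
The state is a dict: "clock": time; "joint_pos": joint angles; "qvel": joint speeds; "tau": joint torques, N m; "tcp_pos": TCP position; "orientation": TCP orientation; "wrist_force": force on the tool from outside, world axes, zero at the start; "ft_torque": the same for the moment, N m; "finger_gap": finger opening in m; "grip_force": force on a finger pad.
Only numpy, scipy, OpenCV 4.12 (cv2) and the standard library are available. Lean on these libraries where they do the work, as an engineer would, in place of code of your own. Each camera call takes 0.05 s, during which the arm holds its last target. There are 200 camera calls.

## Working session

There is one attempt and no reset: what is moved stays moved. The work goes in short steps, Python scripts to look and compute and a tool call to move; the robot and the scene stay as the last step left them, time stands still between calls to the robot, and variables do not carry over. Pictures are saved under pics/ and viewed, at most 10 in all, crops included, and the job is handed in when it is done.

Besides the shell and the picture viewer there is one more tool, called after "Emit:" as name(argument=value, ...) on one line, values as JSON. carry_out: Moves the arm, as the interface text tells. Its arguments: {"type":"object","properties":{"steps":{"type":"array","items":{"type":"array"}},"force":{"type":"number"}},"required":["steps"]}

```bash
mkdir -p pics; ls; cat > h.py <<'E'
from workcell import env
import numpy as np, cv2
from scipy.spatial.transform import Rotation as R
def rot(q): return R.from_quat([q[1],q[2],q[3],q[0]])
def world(c,d,u,v):
    # c calib, pixel -> world
    z=d[int(v),int(u)]
    p=np.array([(u-c['cx'])/c['fx']*z, -(v-c['cy'])/c['fy']*z, -z])
    return rot(c['orientation']).apply(p)+np.array(c['origin'])
def snap(n,f):
    c=env.get_calibration(n); p,d=env.read_camera(n)
    cv2.imwrite(f'pics/{f}.png',p[:,:,::-1]); np.savez(f'pics/{f}.npz',d=d,c=np.array([c],dtype=object)); return c,p,d
def load(f):
    z=np.load(f'pics/{f}.npz',allow_pickle=True); return z['c'][0],z['d']
E
python3 - <<'E'
from h import *
for n in('scene','top'):
    c,p,d=snap(n,n+'1'); print(c)
print(env.get_state(), env.hold_point_z)
E
```

```text
pics
{'fx': 388.83484785832593, 'fy': 388.83484785832593, 'cx': 319.41803143680676, 'cy': 200.2279563403337, 'origin': array([0.29384076, 0.36388156, 0.71216546]), 'orientation': array([-0.2086251 , -0.08732281,  0.37669305,  0.89830543])}
{'fx': 419.12095222812343, 'fy': 419.12095222812343, 'cx': 322.604021307655, 'cy': 192.74043214551216, 'origin': array([ 0.50674812, -0.20353521,  0.96472264]), 'orientation': array([-0.70302432, -0.04355582,  0.0274459 ,  0.70929995])}
{'clock': 0.1, 'joint_pos': array([ 9.70364558e-01,  3.13889114e-01,  4.50713283e-02,  1.30360272e+00,
       -3.89605948e-05,  1.43121161e+00]), 'qvel': array([-9.42244074e-04, -2.91706828e-04,  4.10376682e-03, -4.60216565e-05,
       -1.29540103e-04, -1.04735868e-03]), 'tau': array([ 1.64039368e-03, -4.81725740e+01,  2.99244171e+01,  1.27887508e-02,
       -2.44366556e-04,  1.19711328e-05]), 'tcp_pos': array([0.25545069, 0.51461804, 0.23050994]), 'orientation': array([-2.75507763e-04,  2.28389787e-01,  9.73569435e-01, -7.64173746e-04]), 'wrist_force': array([ 0.31043013, -0.40297077,  0.11037482]), 'ft_torque': array([ 0.03449178, -0.02197   , -0.05970249]), 'grip_force': 0.0, 'finger_gap': 0.08583464303520821} 0.0187
```

View pics/scene1.png

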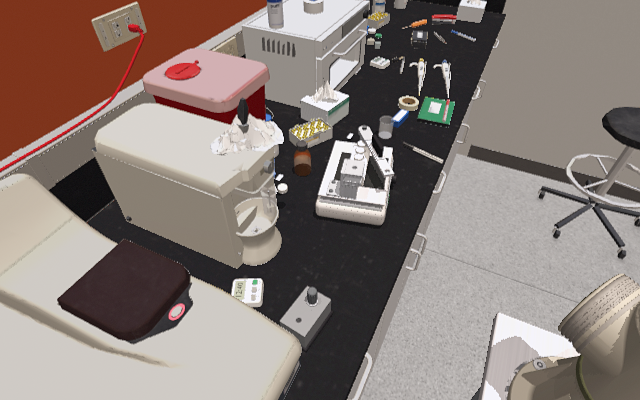

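View pics/top1.png

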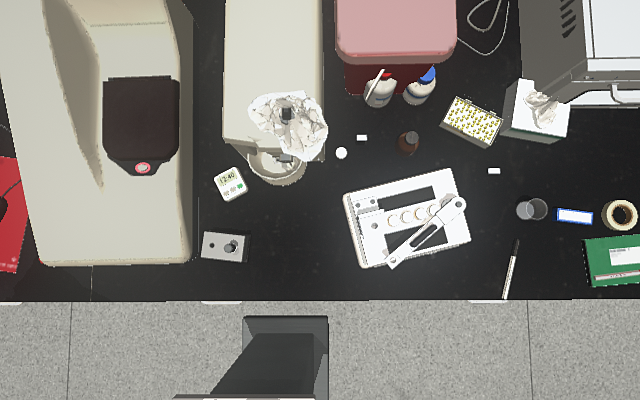

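The scene view shows the layout. In the top view the block is at (227,247) with the pin at (231,246), the shaker is around (407,217), the bar's pivot is at about (455,203) with its free end at (392,262), and the bottle is at (408,140). I'll enlarge the shaker.

```bash
python3 - <<'E'
from h import *
im=cv2.imread('pics/top1.png')
a=cv2.resize(im[155:280,335:480],None,fx=4,fy=4,interpolation=cv2.INTER_CUBIC)
b=cv2.resize(im[220:275,190:260],None,fx=3,fy=3,interpolation=cv2.INTER_CUBIC)
o=np.zeros((500,800,3),np.uint8);o[:500,:580]=a;o[:165,585:795]=b
cv2.imwrite('pics/c1.png',o)
c,d=load('top1')
for n,u,v in[('pinTop',231,246),('blk',209,247),('pivot',455,203),('barend',392,262),('bottle cap',410,136),('c1',360,200),('forkish',365,203)]:print(n,world(c,d,u,v).round(4))
E
```

```text
pinTop [0.4855 0.0078 0.0898]
blk [0.4828 0.0641 0.055 ]
pivot [ 0.5671 -0.4441  0.1408]
barend [ 0.4477 -0.3315  0.0474]
bottle cap [ 0.7118 -0.3682  0.0989]
c1 [ 0.58   -0.2628  0.0783]
forkish [ 0.5735 -0.2732  0.0784]
```

View pics/c1.png

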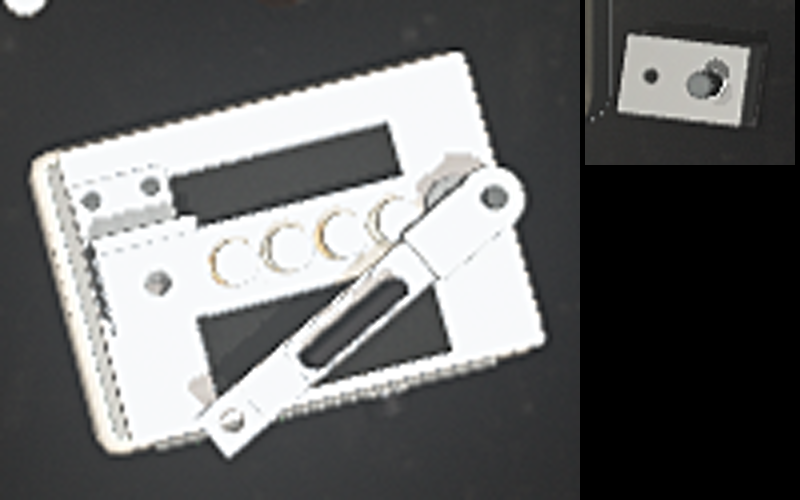

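The enlarged crop gives the fork hole at (374.5,225.5), the pivot at (458.5,204), the bar hole at (393,260) and the fin at (424,235.5). In the inset the pin grip's top is at about (228.5,248).

```bash
cat >> h.py <<'E'
def plane(c,u,v,z):
    r=rot(c['orientation']).apply([(u-c['cx'])/c['fx'],-(v-c['cy'])/c['fy'],-1]); o=np.array(c['origin'])
    return o+r*(z-o[2])/r[2]
E
python3 - <<'E'
from h import *
c,d=load('top1')
P={}
for n,u,v,z in[('fork',374.5,225.5,.148),('pivot',458.5,204.2,.136),('barhole',393,260,.136),('fin',423.75,235.5,.176),('pin',228.5,248,.091),('hole2',211.8,245.2,.052)]:
    P[n]=plane(c,u,v,z); print(n,P[n].round(4), world(c,d,u,v).round(4))
f=P['fork']-P['pivot'];b=P['barhole']-P['pivot'];g=P['fin']-P['pivot']
for v in(f,b,g):print(np.hypot(*v[:2]),np.degrees(np.arctan2(v[1],v[0])))
# high points by height map
H,W=d.shape
vv,uu=np.mgrid[0:H,0:W]
pc=np.stack([(uu-c['cx'])/c['fx']*d,-(vv-c['cy'])/c['fy']*d,-d],-1).reshape(-1,3)
w=(rot(c['orientation']).apply(pc)+c['origin'])
sel=lambda lo,hi,x0,x1,y0,y1:w[(w[:,2]>lo)&(w[:,2]<hi)&(w[:,0]>x0)&(w[:,0]<x1)&(w[:,1]>y0)&(w[:,1]<y1)]
def rect(s):
    r=cv2.minAreaRect(s[:,:2].astype(np.float32)*1000);print(len(s),s.mean(0).round(4),r)
rect(sel(.165,.19,.4,.65,-.5,-.2)) # fin
rect(sel(.142,.16,.4,.65,-.5,-.2)) # fork + 
rect(sel(.065,.08,.35,.7,-.55,-.15)) # deck
rect(sel(.08,.1,.45,.52,-.03,.05)) # pin top
rect(sel(.045,.062,.42,.55,-.08,.12)) # block
E
```

```text
fork [ 0.5243 -0.2853  0.148 ] [ 0.5259 -0.2925  0.0762]
pivot [ 0.565  -0.4522  0.136 ] [ 0.5642 -0.4488  0.1475]
barhole [ 0.4573 -0.3211  0.136 ] [ 0.4519 -0.334   0.0457]
fin [ 0.5044 -0.3736  0.176 ] [ 0.5044 -0.3757  0.1664]
pin [0.4814 0.0126 0.091 ] [0.4815 0.0122 0.093 ]
hole2 [0.4866 0.0589 0.052 ] [0.4863 0.0623 0.0403]
0.17176879829792513 103.70156842527767
0.16967892347237543 129.4248884861282
0.09924155492414456 127.64328980308905
159 [ 0.5053 -0.3763  0.1682] ((504.79217529296875, -375.9620056152344), (9.957144737243652, 58.452022552490234), 39.62813186645508)
744 [ 0.5298 -0.2997  0.1483] ((523.7404174804688, -360.1601867675781), (77.22209167480469, 208.6907501220703), 5.3938822746276855)
5094 [ 0.5566 -0.3653  0.0732] ((588.490478515625, -331.758544921875), (260.6217346191406, 272.3343200683594), 13.774726867675781)
67 [0.4823 0.0136 0.0902] ((481.8723449707031, 14.191363334655762), (16.26764678955078, 18.16886329650879), 46.27901077270508)
1066 [0.4866 0.0413 0.0522] ((500.14617919921875, 47.42362976074219), (118.1844711303711, 89.43574523925781), 86.3861312866211)
```

```bash
cat >> h.py <<'E'
def rows(*tg):
    "tg: (x,y,z,phi_deg of tool x), tool down; prints turn & shift from the present pose"
    s=env.get_state(); q=rot(s['orientation']); p=s['tcp_pos']
    print('now',p.round(4),'phi',np.degrees(np.arctan2(*q.as_matrix()[[1,0],0])).round(2),'F',s['wrist_force'].round(1),s['finger_gap'].round(4),'t',round(s['clock'],2))
    for x,y,z,f in tg:
        f=np.radians(f); T=R.from_matrix(np.array([[np.cos(f),np.sin(f),0],[np.sin(f),-np.cos(f),0],[0,0,-1]]))
        print((q.inv()*T).as_rotvec(degrees=True).round(1), (q.inv().apply(np.array([x,y,z])-p)*100).round(2))
E
python3 -c "
from h import *
rows((.42,.1,.23,140),(.476,-.398,.23,129.7))"
```

```text
Traceback (most recent call last):
  File "h.py", line 21, in rows
    print('now',p.round(4),'phi',np.degrees(np.arctan2(*q.as_matrix()[[1,0],0])).round(2),'F',s['wrist_force'].round(1),s['finger_gap'].round(4),'t',round(s['clock'],2))
                                                                                                                        ^^^^^^^^^^^^^^^^^^^^^
AttributeError: 'float' object has no attribute 'round'
```

```bash
sed -i "s/s\['finger_gap'\].round(4)/round(s['finger_gap'],4)/" h.py
python3 -c "
from h import *
rows((.42,.1,.23,140),(.476,-.398,.23,129.7))"
```

```text
now [0.2555 0.5146 0.2305] phi 153.6 F [ 0.3 -0.4  0.1] 0.0858 t 0.1
[-0.1  0.  13.6] [-33.18 -29.82   0.09]
[-0.1  0.  23.9] [-60.34 -71.93   0.16]
```

Emit:
carry_out(steps=[[[0,0,14],[-33,-30,0],0],[[0,0,14],[-33,-30,0],0],[[0,0,14],[-33,-30,0],0],[[0,0,14],[-33,-30,0],0],[[0,0,14],[-33,-30,0],0],[[0,0,14],[-33,-30,0],0],[[0,0,14],[-33,-30,0],100],[[0,0,24],[-60.3,-72,0],255]], force=20)

```text
clock: 1.1
tcp_pos: [0.4231, 0.0434, 0.2311]
orientation: [0.0, 0.428, 0.904, 0.0]
wrist_force: [1.1, 0.1, 0.2]
finger_gap: 0.0517
grip_force: 0.0
```

```bash
python3 -c "
from h import *
rows((.476,-.398,.23,129.7),(.476,-.398,.15,129.7))"
```

```text
now [0.4231 0.0434 0.2311] phi 129.35 F [1.1 0.1 0.2] 0.0517 t 1.1
[ 0.   0.  -0.4] [-37.49 -23.89   0.11]
[ 0.   0.  -0.4] [-37.49 -23.9    8.11]
```

Emit:
carry_out(steps=[[[0,0,0],[-37.5,-24,0],255],[[0,0,0],[-37.5,-24,0],255],[[0,0,0],[-37.5,-24,0],255],[[0,0,0],[-37.5,-24,0],255],[[0,0,0],[-37.5,-24,0],255],[[0,0,0],[-37.5,-24,0],255],[[0,0,0],[-37.5,-24,0],255],[[0,0,0],[-37.5,-24,0],255]])

```text
clock: 2.1
tcp_pos: [0.4758, -0.4004, 0.2292]
orientation: [-0.001, 0.428, 0.904, 0.0]
wrist_force: [-0.2, 0.0, 0.6]
finger_gap: 0.0003
grip_force: 0.0
```

```bash
python3 -c "
from h import *
c,p,d=snap('wrist','w1'); print(c)
rows((.476,-.398,.15,129.7),(.490,-.3865,.15,129.7))
im=cv2.imread('pics/w1.png')
"
```

```text
{'fx': 307.7023851000356, 'fy': 307.7023851000356, 'cx': 320.87117957062395, 'cy': 199.39821265502871, 'origin': array([ 0.42429059, -0.33738745,  0.37098021]), 'orientation': array([ 0.92961902, -0.14968179, -0.05345175,  0.3324857 ])}
now [ 0.4758 -0.3991  0.2295] phi 129.41 F [ 0.1 -0.2  0.7] -0.0003 t 2.15
[-0.  -0.1 -0.3] [0.06 0.09 7.95]
[-0.  -0.1 -0.3] [0.06 1.9  7.95]
```

View pics/w1.png

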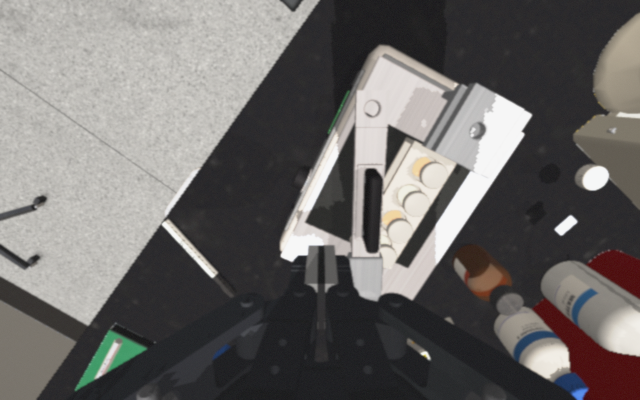

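The wrist view shows the bar hole at (372,108), the fork hole at (478,130), the fin running from (372,170) to (372,250), and the closed fingertips near (320,250), to the left of the fin.

```bash
python3 -c "
from h import *
c,d=load('w1')
for n,u,v,z in[('fork',478,130,.148),('barhole',372,108,.136),('finA',373,170,.176),('finB',373,250,.176)]: print(n,plane(c,u,v,z).round(4),world(c,d,u,v).round(4))
"
```

```text
fork [ 0.5244 -0.2835  0.148 ] [ 0.5346 -0.278   0.1253]
barhole [ 0.4578 -0.3192  0.136 ] [ 0.4669 -0.3143  0.0721]
finA [ 0.4785 -0.3504  0.176 ] [ 0.4863 -0.3522  0.1481]
finB [ 0.5174 -0.393   0.176 ] [ 0.522  -0.3957  0.1664]
```

```bash
python3 -c "
from h import *
t=[]
for q in(26,20,14,8,3,0):
    a=np.radians(103.7+q);u=np.array([np.cos(a),np.sin(a)]);n=np.array([u[1],-u[0]])
    p=np.array([.564,-.449])+.095*u-.0195*n; t.append((p[0],p[1],.150,103.7+q))
rows(*t)"
```

```text
now [ 0.4758 -0.3991  0.2295] phi 129.41 F [ 0.1 -0.2  0.7] -0.0003 t 2.15
[-0.  -0.1 -0.3] [0.02 1.65 7.95]
[-0.  -0.1  5.7] [0.18 2.65 7.95]
[-0.  -0.1 11.7] [0.23 3.67 7.95]
[-0.  -0.1 17.7] [0.17 4.68 7.95]
[-0.  -0.1 22.7] [0.05 5.52 7.95]
[-0.  -0.1 25.7] [-0.06  6.01  7.94]
```

Emit:
carry_out(steps=[[[0,0,0],[0,0,4],255],[[0,0,0],[0,0,7.9],255],[[0,0,0],[0,0,7.9],255],[[0,0,0],[0,1.2,7.9],255],[[0,0,0],[0,1.7,7.9],255],[[0,0,6],[0.2,2.6,7.9],255],[[0,0,12],[0.2,3.6,7.9],255],[[0,0,18],[0.2,4.6,7.9],255]])

```text
clock: 3.15
tcp_pos: [0.5117, -0.3661, 0.1543]
orientation: [0.002, 0.563, 0.826, -0.001]
wrist_force: [-0.5, -1.7, 1.2]
finger_gap: 0.0001
grip_force: 0.8
```

Emit:
carry_out(steps=[[[0,0,0],[0,0,0],255],[[0,0,3],[0,0.4,0],255],[[0,0,5],[-0.1,0.7,0],255],[[0,0,7],[-0.1,0.9,0],255],[[0,0,8],[-0.2,1.1,0],255],[[0,0,8],[-0.2,1.2,0],255],[[0,0,8],[-0.2,1.2,0],255],[[0,0,8],[-0.2,1.2,0],255]])

```text
clock: 4.15
tcp_pos: [0.5226, -0.3632, 0.1525]
orientation: [0.0, 0.618, 0.786, 0.0]
wrist_force: [-1.1, -0.2, 0.3]
finger_gap: 0.0
grip_force: 0.4
```

```bash
python3 -c "
from h import *
c,p,d=snap('wrist','w2'); rows()
cv2.imwrite('pics/w2c.png',cv2.resize(cv2.imread('pics/w2.png')[40:290,250:550],None,fx=2.4,fy=2.4,interpolation=cv2.INTER_CUBIC))"
```

```text
now [ 0.5226 -0.3633  0.1524] phi 103.61 F [-0.1 -1.   0.6] -0.0001 t 4.2
```

View pics/w2c.png

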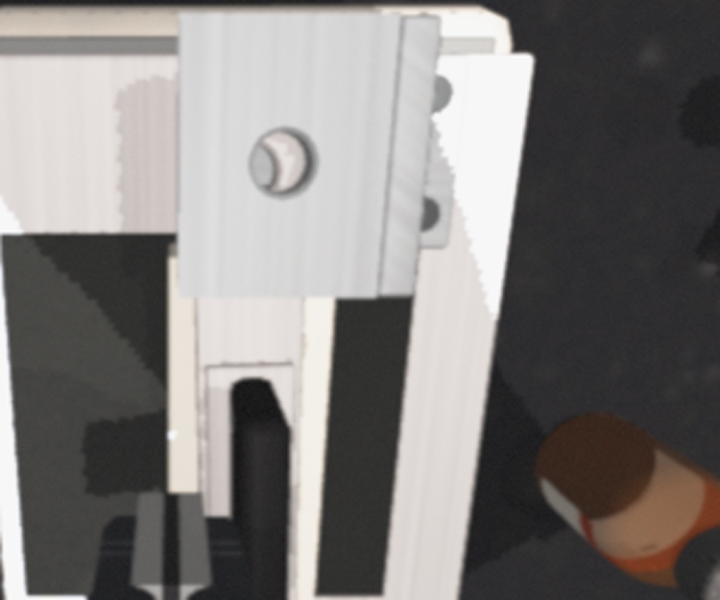

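The fork's hole is at crop (283,163), which is full-image (368,108). The bar is in the fork but probably not yet on its stop, since the force is still low. I'll keep pushing gently.

Emit:
carry_out(steps=[[[0,0,0],[0,0.1,0],255],[[0,0,0],[0,0.2,0],255],[[0,0,0],[0,0.2,0],255],[[0,0,0],[0,0.3,0],255],[[0,0,0],[0,0.3,0],255],[[0,0,0],[0,0.3,0],255],[[0,0,0],[0,0.3,0],255],[[0,0,0],[0,0.3,0],255]])

```text
clock: 5.2
tcp_pos: [0.5254, -0.3623, 0.1523]
orientation: [0.0, 0.618, 0.786, 0.0]
wrist_force: [-1.0, -0.4, -0.0]
finger_gap: 0.0003
grip_force: 0.4
```

Emit:
carry_out(steps=[[[0,0,0],[0,0.1,0],255],[[0,0,0],[0,0.1,0],255],[[0,0,0],[0,0.2,0],255],[[0,0,0],[0,0.2,0],255],[[0,0,0],[0,0.3,0],255],[[0,0,0],[0,0.3,0],255],[[0,0,0],[0,0.3,0],255],[[0,0,0],[0,0.3,0],255]])

```text
clock: 6.2
tcp_pos: [0.5264, -0.362, 0.1521]
orientation: [-0.001, 0.619, 0.785, -0.001]
wrist_force: [-8.6, -3.0, 2.3]
finger_gap: 0.0
grip_force: 4.2
```

Emit:
carry_out(steps=[[[0,0,0],[0,-0.8,0],255],[[0,0,0],[0,-2,0],255],[[0,0,0],[0,-2,-4],200],[[0,0,0],[0,-2,-7],100],[[0,0,0],[0,-2,-7],0],[[0,0,0],[0,-2,-7],0],[[0,0,0],[0,-2,-7],0],[[0,0,0],[0,-2,-7],0]])

```text
clock: 7.2
tcp_pos: [0.5085, -0.366, 0.2211]
orientation: [-0.001, 0.618, 0.786, 0.0]
wrist_force: [-0.3, 0.3, -0.1]
finger_gap: 0.0853
grip_force: 0.0
```

```bash
python3 -c "
from h import *
c,p,d=snap('wrist','w3'); rows((.482,.013,.2,103.7),(.482,.013,.2,150)); print(env.get_state()['joint_pos'].round(2))
cv2.imwrite('pics/w3c.png',cv2.resize(cv2.imread('pics/w3.png')[70:270,250:520],None,fx=2.9,fy=2.9,interpolation=cv2.INTER_CUBIC))"
```

```text
now [ 0.5086 -0.366   0.2213] phi 103.6 F [0.1 0.2 0. ] 0.0853 t 7.25
[-0.  -0.1 -0.1] [37.46  6.33  2.18]
[ -0.   -0.1 -46.4] [37.46  6.33  2.18]
[-0.75  0.42  0.18  1.33  0.    0.58]
```

View pics/w3c.png

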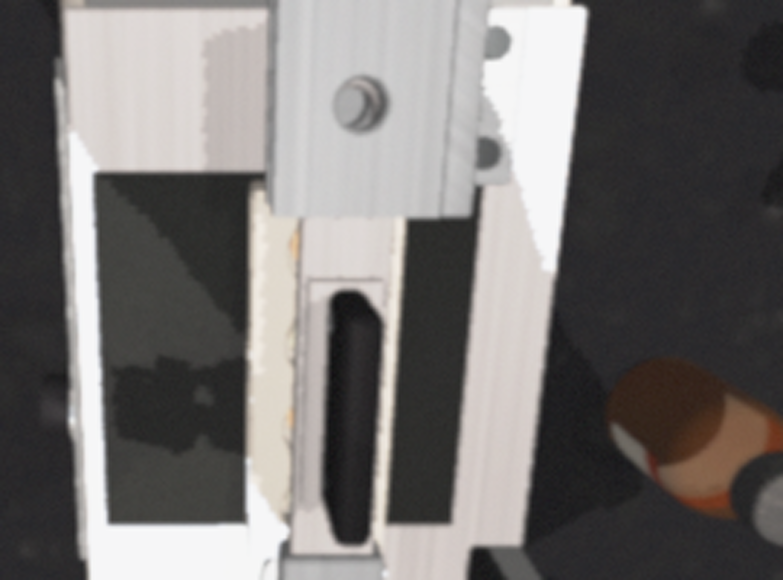

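The bar is shut and the bar's end shows through the fork's hole at (374,105.5) in the full image. Before going to the pin I'll check the beige device next to the block for clearance.

```bash
python3 -c "
from h import *
for f,u,v in(('w2',367.9,107.9),('w3',374.1,105.5)):
    c,d=load(f); print(plane(c,u,v,.148).round(4))
print('cam rel', c['origin'])
c,d=load('top1')
for v in(180,210,240,260): print([world(c,d,u,v).round(3).tolist() for u in(192,185,170,120)])
"
```

```text
[ 0.5251 -0.2835  0.148 ]
[ 0.5248 -0.2834  0.148 ]
cam rel [ 0.48916654 -0.28703736  0.36293907]
[[0.628, 0.102, 0.064], [0.624, 0.104, 0.1], [0.619, 0.12, 0.14], [0.619, 0.22, 0.144]]
[[0.563, 0.099, 0.066], [0.561, 0.102, 0.101], [0.559, 0.123, 0.128], [0.56, 0.22, 0.139]]
[[0.498, 0.101, 0.058], [0.499, 0.104, 0.091], [0.499, 0.127, 0.113], [0.5, 0.228, 0.118]]
[[0.452, 0.12, -0.003], [0.456, 0.109, 0.076], [0.457, 0.137, 0.085], [0.458, 0.238, 0.094]]
```

Emit:
carry_out(steps=[[[0,0,0],[31,5.5,0],0],[[0,0,0],[31,5.5,0],0],[[0,0,0],[31,5.5,2],0],[[0,0,0],[31,5.5,4],0],[[0,0,0],[31,5.5,5],0],[[0,0,0],[31,5.5,5],0],[[0,0,0],[31,5.5,5],0],[[0,0,0],[31,5.5,5],0]])

```text
clock: 8.25
tcp_pos: [0.4903, -0.0535, 0.1729]
orientation: [0.001, 0.619, 0.785, 0.0]
wrist_force: [-0.5, -0.6, 0.7]
finger_gap: 0.0857
grip_force: 0.0
```

```bash
python3 -c "
from h import *
c,p,d=snap('wrist','w4'); rows((.482,.013,.12,103.7))
cv2.imwrite('pics/w4c.png',cv2.resize(cv2.imread('pics/w4.png')[60:310,190:490],None,fx=2.4,fy=2.4,interpolation=cv2.INTER_CUBIC))"
```

```text
now [ 0.4903 -0.0537  0.1729] phi 103.49 F [-0.1  0.5 -0.4] 0.0853 t 8.3
[ 0.1  0.1 -0.2] [6.68 0.74 5.28]
```

View pics/w4c.png

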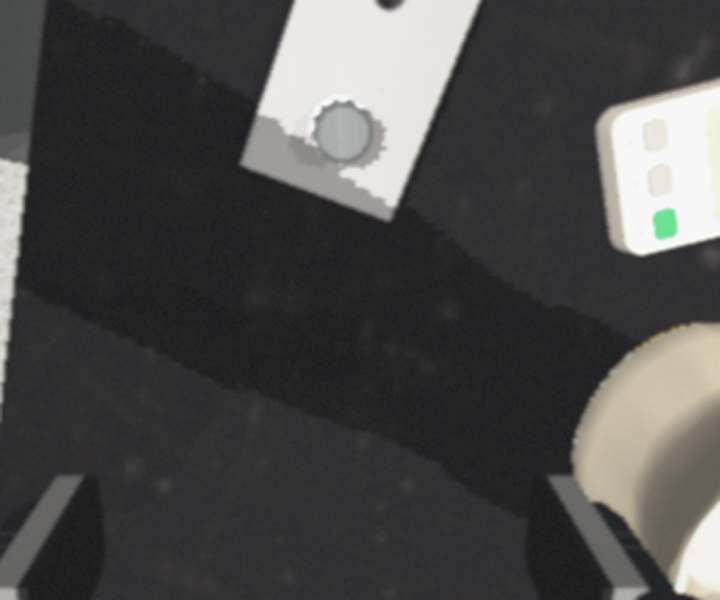

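The pin's top is centred at crop (343,132), which is full-image (333,115). The block's empty hole is above it.

```bash
python3 -c "
from h import *
c,d=load('w4'); p=plane(c,332.9,115,.091); print(p.round(4),world(c,d,333,115).round(4))
rows((p[0],p[1],.12,103.7),(p[0],p[1],.06,103.7))"
```

```text
[0.4822 0.0162 0.091 ] [0.4824 0.0161 0.0892]
now [ 0.4903 -0.0537  0.1729] phi 103.49 F [-0.1  0.5 -0.4] 0.0853 t 8.3
[ 0.1  0.1 -0.2] [6.98 0.83 5.28]
[ 0.1  0.1 -0.2] [ 6.99  0.83 11.28]
```

Emit:
carry_out(steps=[[[0,0,0],[7,0.8,3],0],[[0,0,0],[7,0.8,5.3],0],[[0,0,0],[7,0.8,9],0],[[0,0,0],[7,0.8,11.2],0],[[0,0,0],[7,0.8,11.2],0],[[0,0,0],[7,0.8,11.2],150],[[0,0,0],[7,0.8,11.2],255],[[0,0,0],[7,0.8,11.2],255]], force=60)

```text
clock: 9.3
tcp_pos: [0.4815, 0.0176, 0.0612]
orientation: [0.001, 0.619, 0.786, 0.001]
wrist_force: [-0.1, 0.1, 0.1]
finger_gap: 0.0322
grip_force: 0.0
```

Emit:
carry_out(steps=[[[0,0,0],[0,0,0],255],[[0,0,0],[0,0,0],255],[[0,0,0],[0,0,0],255],[[0,0,0],[0,0,0],255],[[0,0,0],[0,0,0],255],[[0,0,0],[0,0,-1],255],[[0,0,0],[0,0,-3],255],[[0,0,0],[0,0,-3],255]])

```text
clock: 10.3
tcp_pos: [0.4819, 0.0178, 0.0917]
orientation: [0.001, 0.618, 0.786, 0.001]
wrist_force: [0.2, 0.5, -1.7]
finger_gap: 0.0165
grip_force: 58.7
```

```bash
python3 -c "
from h import *
rows((.482,.0178,.235,103.7),(.525,-.2835,.235,103.7))"
```

```text
now [0.4819 0.0178 0.0917] phi 103.6 F [ 0.2  0.5 -1.7] 0.0165 t 10.3
[ 0.2  0.1 -0.1] [-1.000e-02  5.000e-02 -1.433e+01]
[ 0.2  0.1 -0.1] [-30.31  -2.86 -14.31]
```

Emit:
carry_out(steps=[[[0,0,0],[0,0,-5],255],[[0,0,0],[0,0,-9],255],[[0,0,0],[0,0,-14.3],255],[[0,0,0],[-6,-0.6,-14.3],255],[[0,0,0],[-12,-1.1,-14.3],255],[[0,0,0],[-18,-1.7,-14.3],255],[[0,0,0],[-24,-2.3,-14.3],255],[[0,0,0],[-28,-2.7,-14.3],255]])

```text
clock: 11.3
tcp_pos: [0.5201, -0.2632, 0.232]
orientation: [-0.001, 0.619, 0.785, 0.0]
wrist_force: [0.5, 0.1, -0.0]
finger_gap: 0.0159
grip_force: 59.5
```

Emit:
carry_out(steps=[[[0,0,0],[-1.3,-0.1,0],255],[[0,0,0],[-2.3,-0.2,0],255],[[0,0,0],[-2.3,-0.2,0],255],[[0,0,0],[-2.3,-0.2,0],255],[[0,0,0],[-2.3,-0.2,0],255],[[0,0,0],[-2.3,-0.2,0],255],[[0,0,0],[-2.3,-0.2,0],255],[[0,0,0],[-2.3,-0.2,0],255]])

```text
clock: 12.3
tcp_pos: [0.5238, -0.2834, 0.2333]
orientation: [-0.0, 0.618, 0.786, 0.0]
wrist_force: [0.4, 0.4, 0.0]
finger_gap: 0.0164
grip_force: 59.5
```

```bash
python3 -c "
from h import *
rows((.525,-.2835,.235,103.7))
c,p,d=snap('wrist','w5')
c2,p2,d2=snap('top','top2'); c3,p3,d3=snap('scene','sc2')
q=rot(env.get_state()['orientation']);t=env.get_state()['tcp_pos']
# TCP pixel in wrist
def proj(c,P):
    v=rot(c['orientation']).inv().apply(np.array(P)-c['origin']); return c['cx']+c['fx']*v[0]/-v[2], c['cy']-c['fy']*v[1]/-v[2]
print(proj(c,t),[proj(c,t-np.array([0,0,k])) for k in(.009,.043,.055)], proj(c,[.525,-.2835,.148]))
cv2.imwrite('pics/w5c.png',cv2.resize(cv2.imread('pics/w5.png')[150:350,220:420],None,fx=3,fy=3,interpolation=cv2.INTER_CUBIC))"
```

```text
now [ 0.5238 -0.2834  0.2333] phi 103.61 F [0.4 0.4 0. ] 0.0164 t 12.3
[ 0.  -0.  -0.1] [-0.04  0.12 -0.17]
(np.float64(321.1726649019199), np.float64(262.37684580798475)) [(np.float64(321.1451975934358), np.float64(254.02228928634628)), (np.float64(321.06249658799425), np.float64(228.86765046332317)), (np.float64(321.03930683485595), np.float64(221.8141707447409))] (np.float64(322.5474759648356), np.float64(207.29376715337347))
```

View pics/w5c.png

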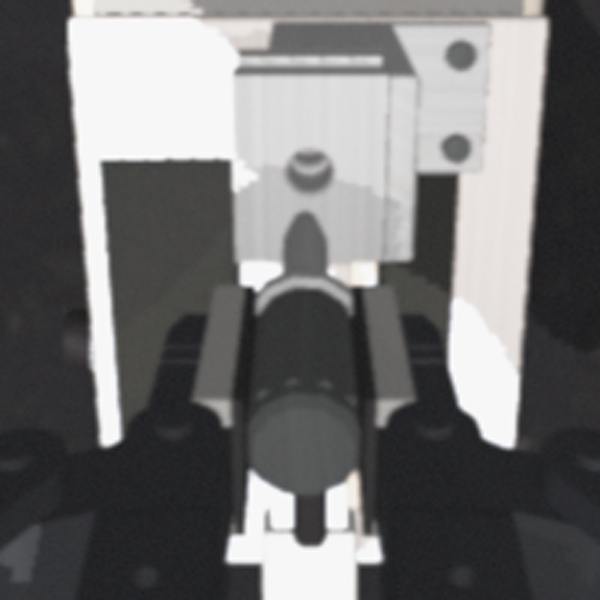

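The pin is held upright. Its tip's far edge is at crop (306,213), the grip's top is centred at about (303,440), and the fork's hole is at (310,170), which is full-image (323.3,206.7). I'll work out how far the pin is off-centre in the grip.

```bash
python3 -c "
from h import *
c,d=load('w5')
t=np.array([.5238,-.2834,.2333]);f=np.radians(103.6);ux=np.array([np.cos(f),np.sin(f),0])
def proj(P):
    v=rot(c['orientation']).inv().apply(np.array(P)-c['origin']); return np.round([c['cx']+c['fx']*v[0]/-v[2], c['cy']-c['fy']*v[1]/-v[2]],1)
for o in(-.003,-.002,-.001,0):
    b=t+ux*o
    print(o,'tipfar',proj(b+ux*.003-[0,0,.0552]),'top near',proj(b-ux*.009+[0,0,.0298]),'topc',proj(b+[0,0,.0298]),'collar far top',proj(b+ux*.011-[0,0,.0052]))
print('obs tipfar',213/3+150,'topnear',494/3+150,'topc',440/3+150)
for v in (290,297,305): print(world(c,d,321,v).round(4))
# hole
print('hole',plane(c,220+310/3,150+171/3,.148))
"
```

```text
-0.003 tipfar [321.2 221.6] top near [321.5 320.7] topc [321.5 303.5] collar far top [321.3 243.8]
-0.002 tipfar [321.2 220.2] top near [321.5 318.8] topc [321.5 301.5] collar far top [321.3 242.1]
-0.001 tipfar [321.2 218.9] top near [321.5 316.9] topc [321.5 299.6] collar far top [321.3 240.4]
0 tipfar [321.2 217.5] top near [321.5 315. ] topc [321.5 297.6] collar far top [321.3 238.6]
obs tipfar 221.0 topnear 314.66666666666663 topc 296.66666666666663
[ 0.5226 -0.2794  0.2636]
[ 0.5238 -0.2841  0.2618]
[ 0.5248 -0.2884  0.2614]
hole [ 0.52554066 -0.28311757  0.148     ]
```

```bash
python3 -c "
from h import *
c,d=load('w5')
f=np.radians(103.6);ux=np.array([np.cos(f),np.sin(f),0]);uy=np.array([np.sin(f),-np.cos(f),0])
tip=plane(c,322,221,.178)-ux*.003; hole=plane(c,323.3,207,.148); e=hole-tip; print(tip,hole,e@ux,e@uy)
vv=range(212,240,2)
for v in vv: print(v,[world(c,d,u,v)[2].round(3) for u in range(312,334,2)])
"
```

```text
[ 0.52498622 -0.28581164  0.178     ] [ 0.52551527 -0.28312371  0.148     ] 0.002488163524525036 0.001146259328277138
212 [np.float64(0.147), np.float64(0.146), np.float64(0.146), np.float64(0.146), np.float64(0.143), np.float64(0.143), np.float64(0.143), np.float64(0.145), np.float64(0.147), np.float64(0.148), np.float64(0.147)]
214 [np.float64(0.147), np.float64(0.147), np.float64(0.147), np.float64(0.148), np.float64(0.147), np.float64(0.146), np.float64(0.147), np.float64(0.147), np.float64(0.147), np.float64(0.147), np.float64(0.146)]
216 [np.float64(0.148), np.float64(0.146), np.float64(0.148), np.float64(0.147), np.float64(0.146), np.float64(0.147), np.float64(0.147), np.float64(0.148), np.float64(0.146), np.float64(0.147), np.float64(0.148)]
218 [np.float64(0.148), np.float64(0.148), np.float64(0.147), np.float64(0.148), np.float64(0.147), np.float64(0.148), np.float64(0.147), np.float64(0.147), np.float64(0.147), np.float64(0.148), np.float64(0.147)]
220 [np.float64(0.148), np.float64(0.146), np.float64(0.148), np.float64(0.148), np.float64(0.177), np.float64(0.146), np.floa
[... 1306 characters left out ...]
98), np.float64(0.194), np.float64(0.148), np.float64(0.147)]
234 [np.float64(0.147), np.float64(0.199), np.float64(0.203), np.float64(0.204), np.float64(0.375), np.float64(0.204), np.float64(0.203), np.float64(0.202), np.float64(0.198), np.float64(0.146), np.float64(0.147)]
236 [np.float64(0.147), np.float64(0.203), np.float64(0.206), np.float64(0.207), np.float64(0.208), np.float64(0.207), np.float64(0.207), np.float64(0.205), np.float64(0.201), np.float64(0.147), np.float64(0.147)]
238 [np.float64(0.134), np.float64(0.206), np.float64(0.209), np.float64(0.209), np.float64(0.21), np.float64(0.21), np.float64(0.21), np.float64(0.208), np.float64(0.203), np.float64(0.134), np.float64(0.136)]
```

```bash
python3 -c "
from h import *
c,d=load('w5')
f=np.radians(103.6);ux=np.array([np.cos(f),np.sin(f),0]);uy=np.array([np.sin(f),-np.cos(f),0]);t=np.array([.5238,-.2834,0])
A=[]
for v in range(221,241):
    for u in range(316,328):
        w=world(c,d,u,v); z=w[2]
        if .178<z<.215:
            r=.005 if z>.190 else .003+(z-.178)/6
            x=(w-t)@ux; y=(w-t)@uy
            A.append((x,y,z,r))
A=np.array(A)
from scipy.optimize import least_squares
g=lambda p: np.hypot(A[:,0]-p[0]-p[2]*(A[:,2]-.2),A[:,1]-p[1]-p[3]*(A[:,2]-.2))-A[:,3]
s=least_squares(g,[0,0,0,0],loss='soft_l1',f_scale=.001); print(len(A),s.x, np.abs(s.fun).mean())
s=least_squares(lambda q:g([q[0],q[1],0,0]),[0,0],loss='soft_l1',f_scale=.001); print(s.x)
"
```

```text
206 [-0.00209366 -0.0003682  -0.00162005 -0.01302063] 0.0001816955913959332
[-0.00209305 -0.00032162]
```

Emit:
carry_out(steps=[[[0,0,0],[0.2,0.16,0],255],[[0,0,0],[0.2,0.16,1],255],[[0,0,0],[0.2,0.16,2.2],255],[[0,0,0],[0.2,0.16,2.8],255],[[0,0,0],[0.2,0.16,3.0],255],[[0,0,0],[0.2,0.16,3.2],255],[[0,0,0],[0.2,0.16,3.3],255],[[0,0,0],[0.2,0.16,3.3],255]])

```text
clock: 13.45
tcp_pos: [0.525, -0.2812, 0.2005]
orientation: [0.0, 0.618, 0.786, 0.0]
wrist_force: [1.1, -0.8, -1.0]
finger_gap: 0.0165
grip_force: 59.5
```

Emit:
carry_out(steps=[[[0,0,0],[0,0,0.1],255],[[0,0,0],[0,0,0.2],255],[[0,0,0],[0,0,0.3],255],[[0,0,0],[0,0,0.4],255],[[0,0,0],[0,0,0.5],255],[[0,0,0],[0,0,0.6],255],[[0,0,0],[0,0,0.6],255],[[0,0,0],[0,0,0.6],255]])

```text
clock: 14.45
tcp_pos: [0.5249, -0.2812, 0.1943]
orientation: [0.0, 0.618, 0.786, 0.0]
wrist_force: [0.5, -0.1, -0.7]
finger_gap: 0.0166
grip_force: 59.5
```

The tip is in the upper lug's hole with no side load. Next it meets the bar.

Emit:
carry_out(steps=[[[0,0,0],[0,0,0.1],255],[[0,0,0],[0,0,0.2],255],[[0,0,0],[0,0,0.3],255],[[0,0,0],[0,0,0.4],255],[[0,0,0],[0,0,0.5],255],[[0,0,0],[0,0,0.6],255],[[0,0,0],[0,0,0.6],255],[[0,0,0],[0,0,0.6],255]])

```text
clock: 15.45
tcp_pos: [0.5249, -0.2812, 0.1883]
orientation: [0.0, 0.618, 0.786, 0.0]
wrist_force: [-0.3, -0.3, 0.2]
finger_gap: 0.0163
grip_force: 59.5
```

Emit:
carry_out(steps=[[[0,0,0],[0,0,0.1],255],[[0,0,0],[0,0,0.2],255],[[0,0,0],[0,0,0.3],255],[[0,0,0],[0,0,0.4],255],[[0,0,0],[0,0,0.5],255],[[0,0,0],[0,0,0.6],255],[[0,0,0],[0,0,0.6],255],[[0,0,0],[0,0,0.6],255]])

```text
clock: 16.45
tcp_pos: [0.525, -0.2814, 0.1824]
orientation: [0.0, 0.618, 0.786, -0.0]
wrist_force: [0.5, -1.8, 0.8]
finger_gap: 0.0164
grip_force: 59.6
```

Emit:
carry_out(steps=[[[0,0,0],[0,0,0.1],255],[[0,0,0],[0,0,0.2],255],[[0,0,0],[0,0,0.3],255],[[0,0,0],[0,0,0.4],255],[[0,0,0],[0,0,0.5],255],[[0,0,0],[0,0,0.6],255],[[0,0,0],[0,0,0.6],255],[[0,0,0],[0,0,0.6],255]])

```text
clock: 17.45
tcp_pos: [0.525, -0.2815, 0.1764]
orientation: [0.0, 0.618, 0.786, -0.0]
wrist_force: [0.5, -5.7, 0.7]
finger_gap: 0.0162
grip_force: 59.6
```

Emit:
carry_out(steps=[[[0,0,0],[0,0,0.1],255],[[0,0,0],[0,0,0.2],255],[[0,0,0],[0,0,0.3],255],[[0,0,0],[0,0,0.4],255],[[0,0,0],[0,0,0.5],255],[[0,0,0],[0,0,0.6],255],[[0,0,0],[0,0,0.6],255],[[0,0,0],[0,0,0.6],255]])

```text
clock: 18.45
tcp_pos: [0.525, -0.2817, 0.1708]
orientation: [0.001, 0.618, 0.786, -0.0]
wrist_force: [-0.4, -4.8, 3.9]
finger_gap: 0.0163
grip_force: 59.9
```

Emit:
carry_out(steps=[[[0,0,0],[0,0,0.1],255],[[0,0,0],[0,0,0.2],255],[[0,0,0],[0,0,0.3],255],[[0,0,0],[0,0,0.4],255],[[0,0,0],[0,0,0.5],255],[[0,0,0],[0,0,0.6],255],[[0,0,0],[0,0,0.6],255],[[0,0,0],[0,0,0.6],255]])

```text
clock: 19.45
tcp_pos: [0.5251, -0.2817, 0.1651]
orientation: [0.001, 0.619, 0.786, -0.0]
wrist_force: [0.1, -5.6, 5.4]
finger_gap: 0.0161
grip_force: 60.1
```

Emit:
carry_out(steps=[[[0,0,0],[0,0,0.1],255],[[0,0,0],[0,0,0.2],255],[[0,0,0],[0,0,0.3],255],[[0,0,0],[0,0,0.4],255],[[0,0,0],[0,0,0.5],255],[[0,0,0],[0,0,0.6],255],[[0,0,0],[0,0,0.6],255],[[0,0,0],[0,0,0.6],255]])

```text
clock: 20.45
tcp_pos: [0.5251, -0.2818, 0.1592]
orientation: [0.001, 0.619, 0.786, -0.0]
wrist_force: [0.4, -5.5, 5.4]
finger_gap: 0.0164
grip_force: 60.1
```

About 2 mm remain. I'll go until the collar is felt.

Emit:
carry_out(steps=[[[0,0,0],[0,0,0.05],255],[[0,0,0],[0,0,0.1],255],[[0,0,0],[0,0,0.15],255],[[0,0,0],[0,0,0.2],255],[[0,0,0],[0,0,0.25],255],[[0,0,0],[0,0,0.3],255],[[0,0,0],[0,0,0.3],255],[[0,0,0],[0,0,0.3],255]])

```text
clock: 21.45
tcp_pos: [0.5252, -0.2819, 0.1571]
orientation: [0.001, 0.619, 0.786, -0.0]
wrist_force: [-2.4, -4.8, 9.4]
finger_gap: 0.0161
grip_force: 60.6
```

Emit:
carry_out(steps=[[[0,0,0],[0,0,0.05],255],[[0,0,0],[0,0,0.1],255],[[0,0,0],[0,0,0.1],255],[[0,0,0],[0,0,0.15],255],[[0,0,0],[0,0,0.15],255],[[0,0,0],[0,0,0.15],255],[[0,0,0],[0,0,0.15],255],[[0,0,0],[0,0,0.15],255]])

```text
clock: 22.45
tcp_pos: [0.5252, -0.2819, 0.157]
orientation: [0.002, 0.618, 0.786, -0.0]
wrist_force: [-4.1, -4.0, 17.0]
finger_gap: 0.0161
grip_force: 61.3
```

The collar is seated: z no longer changes while the force rises. Now I'll release and lift away, with the fingers opening across the fork.

Emit:
carry_out(steps=[[[0,0,0],[0,0,-0.15],255],[[0,0,0],[0,0,-0.15],0],[[0,0,0],[0,0,-0.15],0],[[0,0,0],[0,0,-0.15],0],[[0,0,0],[0,0,-0.15],0],[[0,0,0],[0,0,-0.15],0],[[0,0,0],[0,0,-0.15],0],[[0,0,0],[0,0,-0.15],0]])

```text
clock: 23.45
tcp_pos: [0.5249, -0.2812, 0.1553]
orientation: [0.0, 0.618, 0.786, 0.0]
wrist_force: [1.2, 0.6, -0.6]
finger_gap: 0.0855
grip_force: 0.0
```

Emit:
carry_out(steps=[[[0,0,0],[0,0,-2],0],[[0,0,0],[0,0,-5],0],[[0,0,0],[0,0,-9],0],[[0,0,0],[-4,0,-10],0],[[0,0,0],[-4,0,-10],0],[[0,0,0],[-4,0,-10],0],[[0,0,0],[-4,0,-10],0],[[0,0,0],[-4,0,-10],0]])

```text
clock: 24.45
tcp_pos: [0.534, -0.3193, 0.255]
orientation: [-0.0, 0.618, 0.786, 0.0]
wrist_force: [0.1, 0.2, -1.2]
finger_gap: 0.0854
grip_force: 0.0
```

```bash
python3 -c "
from h import *
rows(); c,p,d=snap('wrist','w6')
cv2.imwrite('pics/w6c.png',cv2.resize(cv2.imread('pics/w6.png')[60:310,190:490],None,fx=2.4,fy=2.4,interpolation=cv2.INTER_CUBIC))
H,W=d.shape;vv,uu=np.mgrid[0:H,0:W]
w=rot(c['orientation']).apply(np.stack([(uu-c['cx'])/c['fx']*d,-(vv-c['cy'])/c['fy']*d,-d],-1).reshape(-1,3))+c['origin']
m=(np.hypot(w[:,0]-.5255,w[:,1]+.283)<.02)
s=w[m&(w[:,2]>.178)&(w[:,2]<.2)];print(len(s),s.mean(0),np.median(s[:,2]))
s=w[m&(w[:,2]<.156)&(w[:,2]>.14)];print(np.percentile(s[:,2],[10,50,90]))
"
```

```text
now [ 0.534  -0.3193  0.255 ] phi 103.64 F [ 0.1  0.2 -1.2] 0.0854 t 24.45
559 [ 0.52506328 -0.28353494  0.18571633] 0.18617974372253512
[0.14626628 0.1472034  0.14861338]
```

View pics/w6c.png

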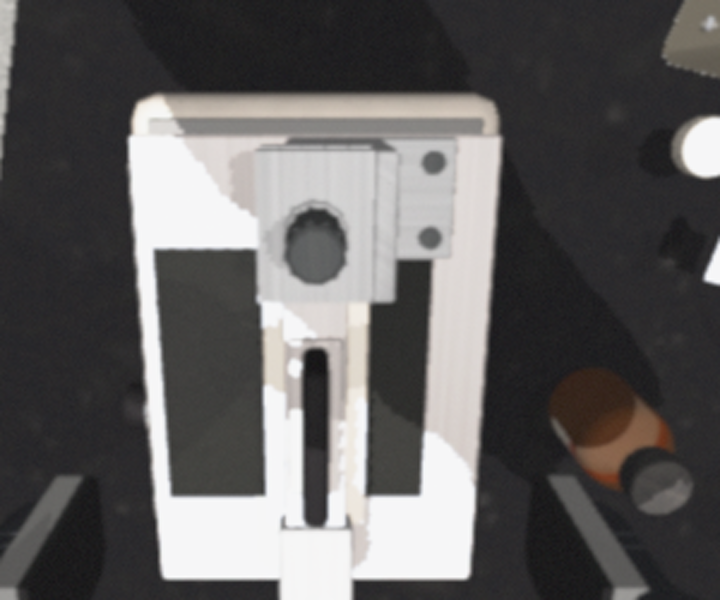

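The pin stands upright in the fork at crop (316,245). Its top is at 186–187 mm, which matches a seated collar (148 + 39 mm). The bar is shut, the bottle is standing and the gripper is clear.

```bash
python3 -c "
from h import *
print(env.hand_in())"
```

```text
the job is handed in; nothing more can be done
None
```

I handed the job in at about 24.5 s: the bar is shut on its stop, the pin is through the fork and bar with its collar seated (wrist force peaked at about 17 N), and the bottle is still standing; no verdict came back.

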